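# Sort the balancing bench into its trays

## Robot

A 6-joint arm with a two-finger parallel gripper is mounted at the origin on a cart in front of the work surface, level with it; the furniture and walls round the work are solid. World frame = base frame: x ahead of the robot, y to its left, z up, the work surface at z = 0. Lengths are in mm, angles in rad, forces in N, time in s.
With the tool pointing down it reaches from about 325 to 850 mm from the base axis. Payload 4.4 kg.
Tool frame: the origin (TCP) lies at the very end of the fingers, on their centre line; the grasp point (between the pads) lies 19 mm behind it; z points along the fingers, y is the line along which they close (so a half turn about z gives the same grasp; the last joint's range is limited). The gripper opens to 94 mm and grips with 3 to 60 N. Pads are 16 mm wide; open, the fingers measure 119 mm over their backs; the gripper's body (75 mm by 177 mm) begins 78 mm behind the grasp point.
Start: joints at [-1.45, 0.207, 1.542, -0, 1.393, -0.15], TCP at [154.355, -553.897, 205.447] pointing down, gripper open.
Joint ranges: [-2.73, 2.73], [-0.86, 2.22], [0.23, 2.46], [-1.11, 4.25], [0.08, 2.63], [-2.82, 2.82]. Speed limits (rad/s): [2.79, 2.79, 3.14, 3.14, 3.14, 3.14].

## Interface

Orientations are given as a 3x3 rotation matrix whose columns are the frame's x, y, z axes.
In Python, from station import env gives the robot as it stands.
- The arm moves only by the shell command python3 -m inch 'ROWS' [FORCE]. ROWS is a JSON object of lists of equal length, an entry for each row: "xyz": the shift along the tool's x, y, z in units of 40 mm (1.0 is 40 mm), a list of three; "delta_rot": the turn, a rotation vector about the tool's x, y, z in rad, a list of three; "fingers": the opening, from 0 (shut) to 1 (fully open). In form: {"xyz": [[dx, dy, dz], ...], "delta_rot": [[rx, ry, rz], ...], "fingers": [fingers, ...]}. A call has 1 to 10 rows; each row is the pose to reach, as a shift and turn from the pose commanded when the call began, along the tool's axes at that moment; what a row does not reach only later rows make up. A row lasts 1/8 s, in which the tool goes at most 62.5 mm and 10.7 degrees, less where a joint would pass 70% of its speed; a pose out of reach is approached as far as the arm can. A call with a gripper value outside its range is refused whole. The fingers move at their own pace and stop on an object; FORCE is the grip in N (left out, the last holds). Time passes only in rows, so rows that repeat a pose let the fingers close. It gives the time, the measured TCP pose, the force, the opening and the grip force at its end, in the units of the state.
- env.state(): the state, without advancing time (a new reading comes with each control period).
- env.get_image(name): name is "scene" or "top"; returns a dict with "frame" (384x512x3 uint8, blue, green, red), "depth" (384x512 float32, mm along the optical axis (not along the pixel's ray), 0 where there is no reading), "K" (3x3 intrinsics, pixels), "R" (3x3) and "t" (3): a world point X has camera coordinates R X + t. Camera axes: x right, y down, z forward; pixel columns grow to the right and rows downward; lengths in mm; the calibration is good to about 2 mm. A picture is of the moment at which its call begins.
- env.close_job(): hands the job in; it is judged then, once.
The state is a dict: "t": time; "joint_pos": joint angles; "qvel": joint speeds; "joint_efforts": joint torques, N m; "tcp_pos": TCP position; "orientation": TCP orientation; "force": force on the tool from outside, world axes, zero at the start; "ft_torque": the same for the moment, N m; "gripper_width": finger opening in mm; "finger_force": force on a finger pad.
Only numpy, scipy, OpenCV 4.12 (cv2) and the standard library are available. Lean on these libraries where they do the work, as an engineer would, in place of code of your own. Each camera call takes 0.05 s, during which the arm holds its last target. There are 200 camera calls.

## Task

Sort the five loose things that stand on the two grey bench mats into the three shallow trays: both black fan rotors go into the yellow tray, the brass weight and the steel ring gauge into the white tray, and the glue bottle into the green tray. Stand each of them upright (the ring gauge flat) on the floor of its tray, not on a rim or on one another, and never let the glue bottle tip over. Leave the phone and the black marker pen where they lie.

Things in the scene. Friction and masses are not known exactly. Their poses are not given: they have to be found in the camera images.
- eared_rotor_mid (a point): black moulded fan rotor with a hub on a base with four small ears: 42 mm across the ears, body 36 mm in diameter, 22 mm high. The point is its centre, 11 mm above its underside. Loose, standing upright on one of two thin grey bench mats (flush with the bench) at the start, z axis up.
- drum_rotor_mid (a point): black plain round fan rotor shaped like a drum with a thin spigot on top: drum 34 mm in diameter and 16 mm high, 23 mm with the spigot (grasp the drum). The point is the centre of the drum, 8 mm above its underside. Loose, standing upright on one of two thin grey bench mats (flush with the bench) at the start, z axis up.
- weight_mid (a point): brass weight with a knob on top, 22 mm in diameter, 20 mm high. The point is its centre, 10 mm above its underside. Loose, standing upright on one of two thin grey bench mats (flush with the bench) at the start, z axis up.
- gauge_mid (a point): grey knurled steel ring gauge lying flat, 47 mm outside diameter, 14 mm high, with a bore of about 20 mm that is too narrow for fingers (grasp it across the outside). The point is its centre (on the axis of the bore), 7 mm above its underside. Loose, standing upright on one of two thin grey bench mats (flush with the bench) at the start, z axis up.
- glue_mid (a point): thin glue bottle, cream with a red spout cap, standing upright: body 38 mm in diameter up to 78 mm, cap 18 mm in diameter from there to the top at 113 mm. The point is on its axis, 56.5 mm above its underside. Loose, standing upright on one of two thin grey bench mats (flush with the bench) at the start, z axis up.
- tray_yellow: shallow open yellow tray fixed to the bench: 130 mm along its x axis, 110 mm along its y axis, 18 mm high, walls 3 mm thick, inside 124 x 104 mm. Origin: the centre of its underside, on the bench; things stand 3 mm above it, on the tray's floor.
- tray_white: shallow open white tray fixed to the bench: 130 mm along its x axis, 110 mm along its y axis, 18 mm high, walls 3 mm thick, inside 124 x 104 mm. Origin: the centre of its underside, on the bench; things stand 3 mm above it, on the tray's floor.
- tray_green: shallow open green tray fixed to the bench: 130 mm along its x axis, 110 mm along its y axis, 18 mm high, walls 3 mm thick, inside 124 x 104 mm. Origin: the centre of its underside, on the bench; things stand 3 mm above it, on the tray's floor.
- phone: black phone lying face up at the back, 75 x 160 x 9 mm (160 along its y axis), a bystander. Origin: centre of its underside.
- marker: black marker pen lying at the right end of the row, 12 x 136 x 13 mm (136 along its y axis), a bystander. Origin: centre of its underside.

How it is judged:
By the outcome, as a careful person would: the job done as asked, in the order asked, and still so for the second after the job is handed in, with the robot touching nothing.
It also fails if it takes over 133 s, if anything falls off the work surface, if the arm or the gripper's body presses on something with over 40 N, if the wrist force passes 120 N, or if a joint passes its speed limit or range.

## Working session

There is one attempt and no reset: what is moved stays moved. The work goes in short steps, Python scripts to look and compute and a shell command to move; the robot and the scene stay as the last step left them, time stands still between calls to the robot, and variables do not carry over. Pictures are saved under pics/ and viewed, at most 14 in all, crops included, and the job is handed in when it is done.

```bash
ls; mkdir -p pics
python3 - <<'E'
from station import env
import cv2,numpy as np
for n in("scene","top"):
    d=env.get_image(n); cv2.imwrite(f"pics/{n}0.png",d["frame"]); np.savez(f"{n}0.npz",**d)
    print(n,d["K"].round(1).tolist(),d["R"].round(3).tolist(),d["t"].round(1).tolist(), (-d["R"].T@d["t"]).round(1))
s=env.state();print(s)
E
```

```text
pics
scene [[347.1, 0.0, 256.7], [0.0, 347.1, 189.9], [0.0, 0.0, 1.0]] [[-0.705, -0.71, 0.012], [-0.402, 0.385, -0.831], [0.585, -0.59, -0.556]] [433.8, 277.7, 770.6] [-33.8 655.7 654.3]
top [[499.7, 0.0, 259.3], [0.0, 499.7, 189.2], [0.0, 0.0, 1.0]] [[-0.003, -1.0, -0.007], [-0.992, 0.004, -0.13], [0.13, 0.006, -0.991]] [25.5, 572.7, 1713.8] [ 345.2   12.9 1773.8]
{'t': 0.1, 'joint_pos': array([-1.44949660e+00,  2.07345688e-01,  1.54276909e+00, -9.02645218e-06,
        1.39348769e+00, -1.50518607e-01]), 'qvel': array([ 0.00164176, -0.00347876, -0.00188265,  0.00019396,  0.00010999,
       -0.00026117]), 'joint_efforts': array([ 4.40425356e-04, -3.71864355e+01, -2.82292557e+01,  7.00391340e-02,
        3.10945907e-02, -5.46777540e-05]), 'tcp_pos': array([ 154.26715838, -553.18426972,  204.42064509]), 'orientation': array([[ 9.63283903e-01,  2.68484744e-01, -2.52011107e-04],
       [ 2.68484703e-01, -9.63281884e-01,  1.99396272e-03],
       [ 2.92590835e-04, -1.98841331e-03, -9.99997980e-01]]), 'force': array([0.02724228, 0.85631432, 0.8432036 ]), 'ft_torque': array([-5.22714642e-03,  7.10287272e-05, -8.04129303e-02]), 'finger_force': 0.0, 'gripper_width': 94.02458944400306}
```

View pics/scene0.png

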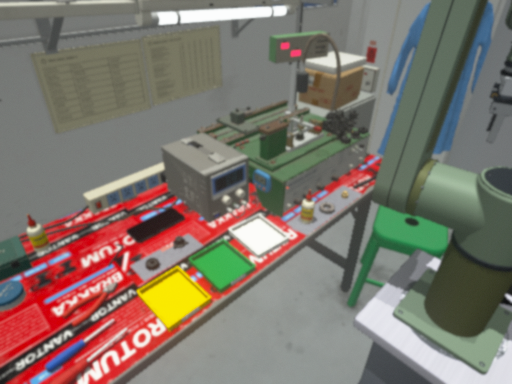

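View pics/top0.png

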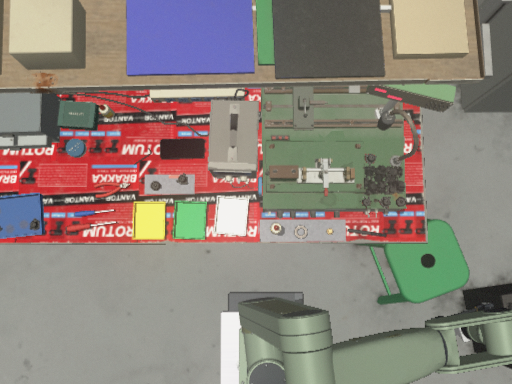

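```bash
cat > h.py <<'E'
import numpy as np,cv2
def load(n): return dict(np.load(n))
def world(d):
    h,w=d["depth"].shape;u,v=np.meshgrid(np.arange(w),np.arange(h));z=d["depth"]
    K=d["K"];c=np.stack([(u-K[0,2])*z/K[0,0],(v-K[1,2])*z/K[1,1],z],-1)
    W=(c-d["t"])@d["R"]; W[z==0]=np.nan
    return W
def ray(d,u,v,z):
    K=d["K"];r=d["R"].T@np.array([(u-K[0,2])/K[0,0],(v-K[1,2])/K[1,1],1]);c=-d["R"].T@d["t"]
    return c+r*(z-c[2])/r[2]
def proj(d,X):
    p=d["K"]@(d["R"]@np.array(X,float)+d["t"]);return p[:2]/p[2]
E
python3 - <<'E'
from h import *
t=load("top0.npz");s=load("scene0.npz");W=world(t);S=world(s)
for n,u,v in [("yel",149,221),("grn",191,220),("wht",232,216),("rot1",157,184),("rot2",182,182),("glue",277,228),("gauge",301,231),("w",330,231),("matR",315,236),("matL",170,182),("phone",182,149),("psu",232,120),("mach",330,190),("machedge",300,205)]:
    print(n,W[v,u].round(0),proj(s,W[v,u]).round(0))
# max height along bench region
c=np.vstack([cv2.resize(t["frame"][135:250,125:285],(800,575),interpolation=3)])
cv2.imwrite("pics/c1.png",c)
a=cv2.resize(t["frame"][205:250,255:350],(800,379),interpolation=3)
cv2.imwrite("pics/c2.png",a)
for v in range(84,246,12): print(v,[int(x) if x==x else -1 for x in W[v,130:430:12,2]])
E
```

```text
yel [465. 417.  -2.] [174. 300.]
grn [468. 267.   2.] [223. 265.]
wht [481. 121.   6.] [260. 235.]
rot1 [595. 387.  20.] [154. 257.]
rot2 [603. 299.  13.] [182. 242.]
glue [433. -35. 105.] [311. 191.]
gauge [ 428. -123.    1.] [327. 208.]
w [ 427. -223.   20.] [345. 191.]
matR [ 410. -172.    6.] [340. 203.]
matL [604. 343.   9.] [168. 250.]
phone [721. 300.  19.] [157. 220.]
psu [785. 112. 175.] [193. 144.]
mach [ 554. -208.  156.] [316. 142.]
machedge [ 508. -111.  131.] [308. 165.]
84 [600, 602, 599, 609, 614, 610, 606, 607, 603, 596, 589, 593, 587, 586, 581, 575, 573, 571, 565, 565, 562, 556, 552, 553, 433]
96 [8, 15, 60, 56, 58, 57, 64, 51, 50, 50, 5, 136, 135, 133, 162, 161, 134, 135, 135, 133, 141, 351, 380, 401, 421]
108 [5, 6, -2, 2, 2, -2, 3, -1, 165, 175, 166, 135, 140, 138, 175, 167, 129, 127, 138, 130, 128, 157, 153, 3, -3]
120 [-1, -4, 0, 0, 2, -1, 4, 162, 169, 173, 163, 143, 156, 148, 163, 167, 147, 147, 156, 157, 156, 317, 313, 448, -6]
132 [-7, 0, 2, 0, 8, 0, 5, 170, 173, 170, 167, 143, 130, 129, 135, 129, 126, 133, 128, 131, 135, 127, 129, 5, 0]
144 [-7, -2, 0, 9, 9
[... 210 characters left out ...]

168 [3, 1, 0, 1, -4, 1, 0, 173, 170, 176, 174, 3, 244, 251, 247, 167, 187, 163, 208, 146, 170, 203, 193, 5, -2]
180 [5, 3, 4, 4, 10, -4, 7, 2, 77, 32, 14, -5, 177, 177, 161, 164, 168, 168, 192, 153, 133, 169, 180, -6, 7]
192 [0, 2, 0, 1, 0, -8, -5, 1, -1, -5, 0, 2, 141, 145, 140, 146, 140, 128, 128, 154, 160, 168, 152, 0, -5]
204 [3, -2, -3, 5, 0, 2, 1, 5, 7, -2, 0, 0, 131, 134, 133, 123, 139, 133, 130, 133, 131, 140, 125, 1, -6]
216 [-1, 14, 0, 1, 4, 7, 3, 2, 8, 0, 2, 2, -1, 1, -3, 1, 3, 36, -3, 10, -1, -2, -5, 1, -1]
228 [0, 2, 13, 0, 5, 2, 3, 21, 8, -4, 0, -1, 91, 5, 15, -1, -5, 5, -6, -2, 4, 5, -8, 2, 1]
240 [2, 5, 0, 7, 1, 6, 1, 1, 4, 2, -2, 6, 3, 3, 1, -3, 0, 2, 1, 3, 3, -2, 0, 7, -1]
```

View pics/c1.png

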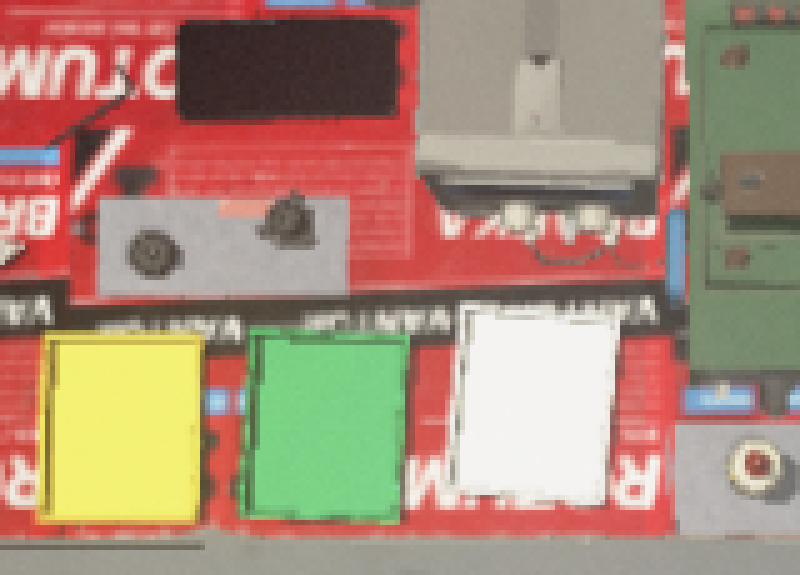

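View pics/c2.png

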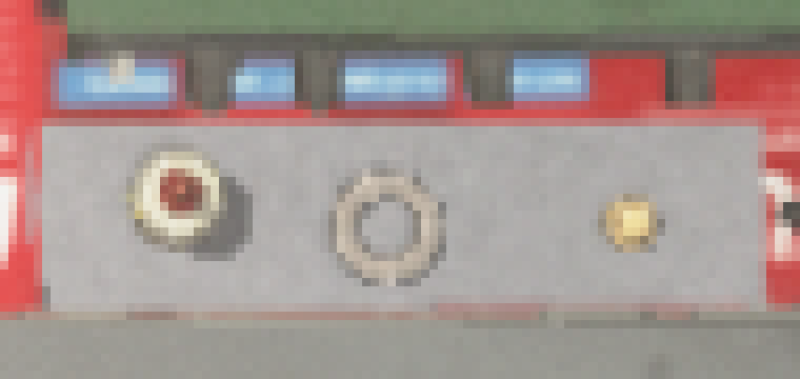

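Run:
```python
from h import *
s=load("scene0.npz")["frame"];t=load("top0.npz")["frame"]
a=cv2.resize(s[185:225,290:370],(800,400),interpolation=3)
b=cv2.resize(s[228:278,130:210],(800,500),interpolation=3)
cv2.imwrite("pics/c3.png",np.vstack([a,b])[:900] if 0 else cv2.resize(np.vstack([a,b]),(533,600)))
c=cv2.resize(t[172:196,142:198],(784,336),interpolation=3)
cv2.imwrite("pics/c4.png",c)
```

```text
(no output)
```

View pics/c3.png

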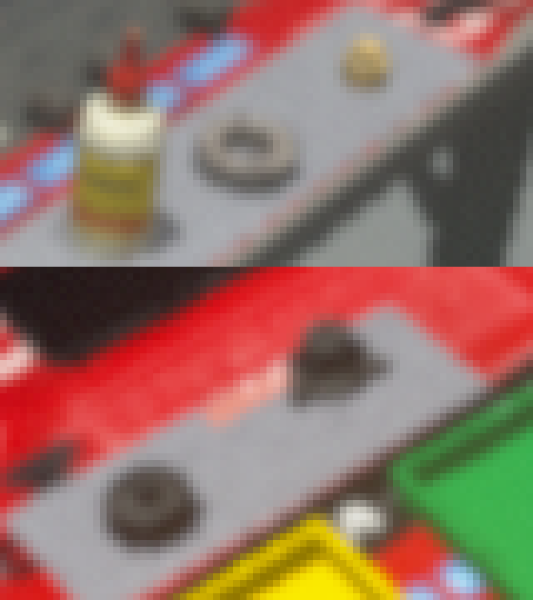

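View pics/c4.png

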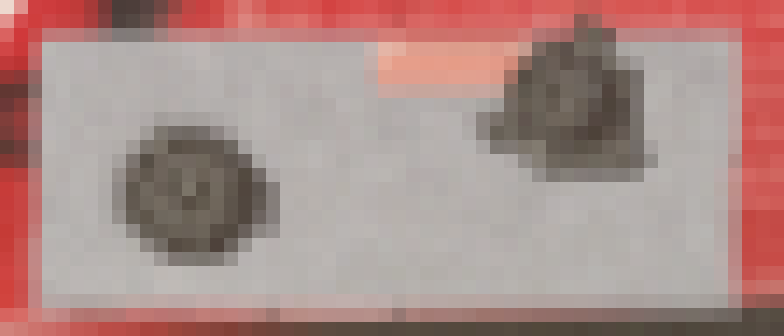

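```bash
cat >> h.py <<'E'
from scipy.optimize import least_squares
def tri(t,s,ut,us):
    f=lambda X:np.r_[proj(t,X)-ut,proj(s,X)-us]
    r=least_squares(f,[450,100,20.],x_scale=100);return r.x.round(1),r.fun.round(1)
E
python3 - <<'E'
from h import *
t=load("top0.npz");s=load("scene0.npz")
c2=lambda x,y:(255+x/8.42-.5,205+y/8.42-.5)
c1=lambda x,y:(125+x/5-.5,135+y/5-.5)
c4=lambda x,y:(142+x/14-.5,172+y/14-.5)
A=lambda x,y:(290+x/6.66-.5,185+y/6.66-.5)
B=lambda x,y:(130+x/6.66-.5,228+(y-267)/6.66-.5)
for n,a,b in [("gluetip",c2(180,188),A(132,33)),("gauge top",c2(387,228),A(246,142)),("weight top",c2(632,218),A(366,42)),("drum spigot",c4(190,191),B(150,492)),("eared",c4(568,95),B(328,340))]:
    print(n,tri(t,s,a,b))
for n,a,z in [("glue113",c2(180,188),113),("gauge14",c2(387,228),14),("w20",c2(632,218),20),("drum",c4(190,191),20),("ear20",c4(568,95),20),("yel",c1(122,428),18),("grn",c1(328,428),18),("wht",c1(535,403),18),("mat corner far L",c2(42,120),0)]: print(n,ray(t,*a,z).round(1))
# tray corners by colour
hsv=cv2.cvtColor(t["frame"],cv2.COLOR_BGR2HSV)
for n,lo,hi in [("y",(25,100,120),(34,255,255)),("g",(50,100,140),(72,255,255)),("w",(0,0,215),(179,40,255))]:
    m=cv2.inRange(hsv,lo,hi);m[:190]=0;m[245:]=0;m[:,:130]=0;m[:,255:]=0
    k=max(cv2.findContours(m,0,1)[0],key=cv2.contourArea);r=cv2.minAreaRect(k);print(n,r,ray(t,*r[0],18).round(1))
E
```

```text
gluetip (array([437.2, -31.4, 109.9]), array([-0.1, -0.1,  0.1,  0. ]))
gauge top (array([ 426.4, -119.9,   12.6]), array([-0.2, -0.3,  0.3,  0. ]))
weight top (array([ 429.2, -221.4,   20.5]), array([-0.1, -0.1,  0.1,  0. ]))
drum spigot (array([592.2, 395.4,  14.5]), array([-0.2, -0.1,  0.1,  0. ]))
eared (array([616.1, 299. ,  15.8]), array([-0.1, -0.1,  0.1,  0. ]))
glue113 [436.8 -31.5 113. ]
gauge14 [ 425.3 -120.4   14. ]
w20 [ 428.9 -221.7   20. ]
drum [590.9 393.6  20. ]
ear20 [615.2 298.1  20. ]
yel [467.  412.7  18. ]
grn [466.6 267.6  18. ]
wht [483.7 121.9  18. ]
mat corner far L [471.8  23.5   0. ]
y ((149.0, 219.5), (37.0, 30.0), 90.0) [469.1 412.4  18. ]
g ((190.81280517578125, 219.4921875), (29.14137840270996, 36.21857452392578), 2.385944128036499) [468.7 265.1  18. ]
w ((227.5, 215.5), (39.0, 41.0), 90.0) [482.4 136.   18. ]
```

```bash
cat >> h.py <<'E'
def go(x,y,z,yaw=0.):
    "print tool-frame shift (40 mm units) and turn to a tool-down pose with tool x at world angle yaw"
    from station import env
    s=env.state();R=np.array(s["orientation"]);d=R.T@(np.array([x,y,z])-s["tcp_pos"])/40
    c,n=np.cos(yaw),np.sin(yaw);T=np.array([[c,n,0],[n,-c,0],[0,0,-1.]])
    print("shift",d.round(3),"turn",cv2.Rodrigues(R.T@T)[0].ravel().round(3),"t",round(s["t"],2),"F",s["force"].round(1),"w",round(s["gripper_width"],1),s["joint_pos"].round(2))
E
python3 -c "from h import *; go(437,-31.5,205)"
python3 -m inch '{"xyz":[[0.8,-0.85,0],[2,-2.1,0],[3.4,-3.5,0],[4.8,-5,0],[6.2,-6.4,0],[7.6,-7.9,0],[9,-9.3,0],[10,-10.3,0],[10.3,-10.67,0],[10.3,-10.67,0]],"delta_rot":[[0,0,0],[0,0,0.03],[0,0,0.07],[0,0,0.11],[0,0,0.15],[0,0,0.19],[0,0,0.23],[0,0,0.26],[0,0,0.272],[0,0,0.272]],"fingers":[0.7,0.7,0.7,0.7,0.7,0.7,0.7,0.7,0.7,0.7]}'
python3 -c "from h import *; go(437,-31.5,26)"
```

```text
shift [ 1.0310e+01 -1.0666e+01  1.0000e-02] turn [-0.002 -0.     0.272] t 0.1 F [0.  0.9 0.8] w 94.0 [-1.45  0.21  1.54 -0.    1.39 -0.15]
t: 1.35
tcp_pos: [437.0, -29.7, 205.2]
orientation: [[1.0, 0.002, -0.0], [0.002, -1.0, 0.0], [-0.0, -0.0, -1.0]]
force: [0.5, 0.3, 0.4]
gripper_width: 66.0
finger_force: 0.0
shift [-0.     0.046  4.481] turn [-0.     0.     0.002] t 1.35 F [0.5 0.3 0.4] w 66.0 [-0.27 -0.09  1.86  0.    1.38  1.3 ]
```

```bash
python3 -m inch '{"xyz":[[0,0.02,0.8],[0,0.04,1.8],[0,0.04,2.8],[0,0.04,3.6],[0,0.04,4.2],[0,0.04,4.48],[0,0.04,4.48],[0,0.04,4.48],[0,0.04,4.48],[0,0.04,4.48]],"delta_rot":[[0,0,0],[0,0,0],[0,0,0],[0,0,0],[0,0,0],[0,0,0],[0,0,0],[0,0,0],[0,0,0],[0,0,0]],"fingers":[0.7,0.7,0.7,0.7,0.7,0.7,0.7,0.36,0.3,0.3]}' 20
python3 -m inch '{"xyz":[[0,0,0],[0,0,0],[0,0,-0.1],[0,0,-0.3],[0,0,-0.5]],"delta_rot":[[0,0,0],[0,0,0],[0,0,0],[0,0,0],[0,0,0]],"fingers":[0.3,0.3,0.3,0.3,0.3]}' 20
python3 -c "from h import *; go(467,267,80)"
```

```text
t: 2.6
tcp_pos: [437.3, -33.9, 27.0]
orientation: [[1.0, -0.0, 0.002], [-0.0, -1.0, -0.0], [0.002, 0.0, -1.0]]
force: [-0.4, 1.2, 0.6]
gripper_width: 39.5
finger_force: 0.3
t: 3.22
tcp_pos: [436.4, -33.7, 46.6]
orientation: [[1.0, -0.0, -0.0], [-0.0, -1.0, 0.0], [-0.0, -0.0, -1.0]]
force: [-0.7, 0.1, -0.6]
gripper_width: 38.0
finger_force: 20.0
shift [ 0.762 -7.519 -0.835] turn [-0.  0. -0.] t 3.23 F [-0.7  0.1 -0.6] w 38.0 [-0.28  0.12  2.01 -0.    1.01  1.3 ]
```

```bash
python3 -m inch '{"xyz":[[0,0,-0.4],[0.02,-0.3,-0.8],[0.1,-1,-0.9],[0.2,-2,-0.9],[0.3,-3,-0.9],[0.4,-4,-0.9],[0.55,-5.2,-0.9],[0.68,-6.4,-0.9],[0.75,-7.2,-0.9],[0.76,-7.52,-0.85]],"delta_rot":[[0,0,0],[0,0,0],[0,0,0],[0,0,0],[0,0,0],[0,0,0],[0,0,0],[0,0,0],[0,0,0],[0,0,0]],"fingers":[0.3,0.3,0.3,0.3,0.3,0.3,0.3,0.3,0.3,0.3]}' 20
python3 - <<'E'
from h import *
from station import env
go(467,267,30.5)
s=env.get_image("scene");np.savez("s1.npz",**s)
cv2.imwrite("pics/s1.png",cv2.resize(s["frame"][130:330,100:360],(780,600),interpolation=3))
E
```

```text
t: 4.47
tcp_pos: [467.3, 268.6, 80.7]
orientation: [[1.0, 0.002, 0.001], [0.002, -1.0, 0.0], [0.001, -0.0, -1.0]]
force: [-0.6, -0.8, -1.5]
gripper_width: 37.7
finger_force: 20.0
shift [-0.009  0.041  1.255] turn [-0.    -0.001  0.002] t 4.47 F [-0.6 -0.8 -1.5] w 37.7 [ 0.36  0.27  1.75 -0.    1.13  1.93]
```

View pics/s1.png

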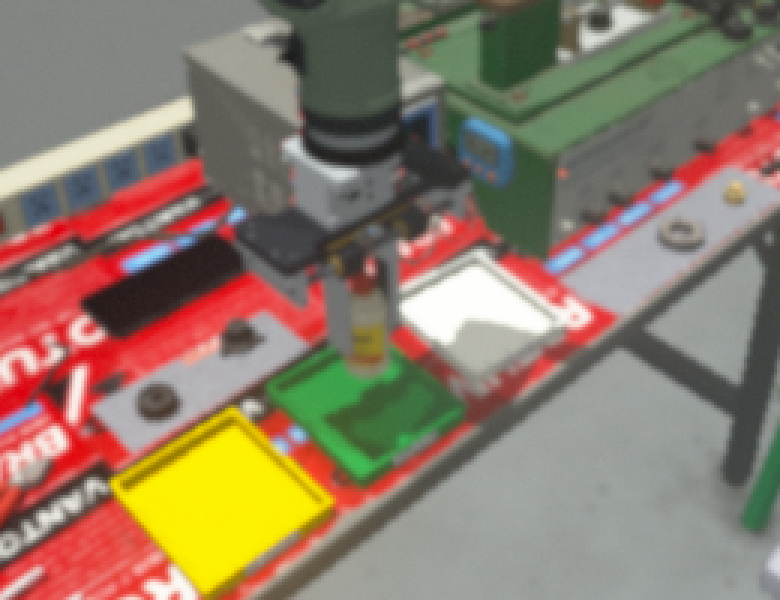

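```bash
python3 -m inch '{"xyz":[[0,0.04,0.4],[0,0.04,0.8],[0,0.04,1.05],[0,0.04,1.18],[0,0.04,1.25],[0,0.04,1.27],[0,0.04,1.27],[0,0.04,1.27],[0,0.04,1.27],[0,0.04,1.27]],"delta_rot":[[0,0,0],[0,0,0],[0,0,0],[0,0,0],[0,0,0],[0,0,0],[0,0,0],[0,0,0],[0,0,0],[0,0,0]],"fingers":[0.3,0.3,0.3,0.3,0.3,0.3,0.3,0.45,0.6,0.6]}' 20
python3 -m inch '{"xyz":[[0,0,0],[0,0,0],[0,0,-0.3],[0,0,-1],[0,0,-2],[0,0,-3],[0,0,-3.7],[0,0,-3.7]],"delta_rot":[[0,0,0],[0,0,0],[0,0,0],[0,0,0],[0,0,0],[0,0,0],[0,0,0],[0,0,0]],"fingers":[0.6,0.6,0.6,0.6,0.6,0.6,0.6,0.6]}'
python3 -c "from h import *; go(426,-120.5,150)"
```

```text
t: 5.78
tcp_pos: [467.2, 265.6, 29.5]
orientation: [[1.0, -0.0, 0.0], [-0.0, -1.0, 0.0], [0.0, -0.0, -1.0]]
force: [0.7, -0.1, -0.2]
gripper_width: 55.8
finger_force: 0.0
t: 6.78
tcp_pos: [469.4, 266.3, 181.1]
orientation: [[1.0, -0.0, 0.007], [-0.0, -1.0, 0.003], [0.007, -0.003, -1.0]]
force: [0.6, -0.7, -0.9]
gripper_width: 56.3
finger_force: 0.0
shift [-1.088  9.673  0.744] turn [-0.003 -0.007 -0.   ] t 6.78 F [ 0.6 -0.7 -0.9] w 56.3 [0.36 0.15 1.66 0.   1.32 1.93]
```

```bash
python3 -m inch '{"xyz":[[-0.05,0.6,0],[-0.15,1.7,0],[-0.3,3.1,0],[-0.45,4.5,0],[-0.6,5.9,0],[-0.8,7.3,0.2],[-0.95,8.6,0.4],[-1.05,9.4,0.6],[-1.08,9.67,0.74],[-1.08,9.67,0.74]],"delta_rot":[[0,0,0],[0,0,0],[0,0,0],[0,0,0],[0,0,0],[0,0,0],[0,0,0],[0,0,0],[0,0,0],[0,0,0]],"fingers":[0.7,0.7,0.7,0.7,0.7,0.7,0.7,0.7,0.7,0.7]}'
python3 - <<'E'
from h import *
from station import env
go(426,-120.5,3)
s=env.get_image("scene")
cv2.imwrite("pics/s2.png",cv2.resize(s["frame"][120:320,170:390],(660,600),interpolation=3))
E
```

```text
t: 8.02
tcp_pos: [422.9, -120.8, 146.6]
orientation: [[1.0, -0.001, -0.002], [-0.001, -1.0, 0.002], [-0.002, -0.002, -1.0]]
force: [0.1, -0.3, -0.1]
gripper_width: 65.7
finger_force: 0.0
shift [ 8.500e-02 -1.000e-03  3.589e+00] turn [-0.002  0.002 -0.001] t 8.03 F [ 0.1 -0.3 -0.1] w 65.7 [-0.48 -0.02  1.92  0.    1.25  1.1 ]
```

View pics/s2.png

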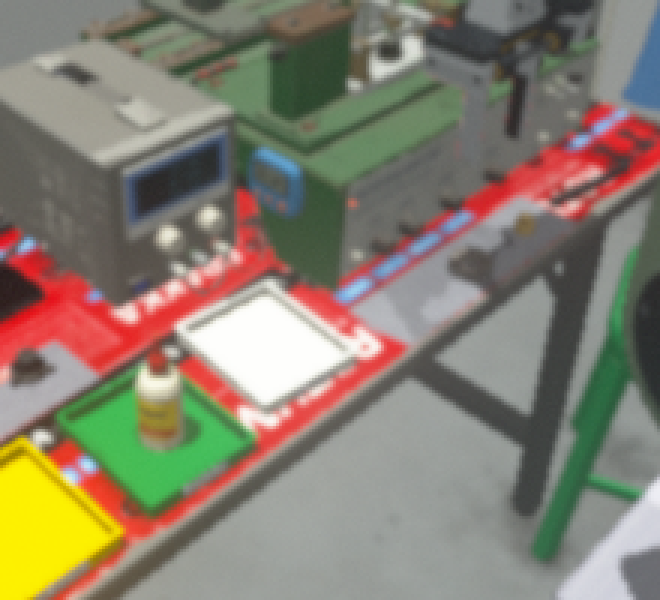

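```bash
python3 -m inch '{"xyz":[[0.05,0,0.8],[0.08,0,1.8],[0.08,0,2.7],[0.08,0,3.2],[0.08,0,3.45],[0.08,0,3.58],[0.08,0,3.58],[0.08,0,3.58],[0.08,0,3.58],[0.08,0,3.58]],"delta_rot":[[0,0,0],[0,0,0],[0,0,0],[0,0,0],[0,0,0],[0,0,0],[0,0,0],[0,0,0],[0,0,0],[0,0,0]],"fingers":[0.7,0.7,0.7,0.7,0.7,0.7,0.7,0.45,0.4,0.4]}' 30
python3 -m inch '{"xyz":[[0,0,0],[0,0,0],[0,0,-0.1],[0,0,-0.4],[0,0,-0.8],[0,0,-1.2],[0,0,-1.5],[0,0,-1.5]],"delta_rot":[[0,0,0],[0,0,0],[0,0,0],[0,0,0],[0,0,0],[0,0,0],[0,0,0],[0,0,0]],"fingers":[0.4,0.4,0.4,0.4,0.4,0.4,0.4,0.4]}' 30
python3 -c "from h import *; go(511,122,70)"
```

```text
t: 9.32
tcp_pos: [427.6, -121.6, 5.3]
orientation: [[1.0, -0.001, 0.001], [-0.001, -1.0, -0.0], [0.001, 0.0, -1.0]]
force: [0.1, 1.3, 2.5]
gripper_width: 46.1
finger_force: 30.0
t: 10.32
tcp_pos: [427.9, -121.8, 65.8]
orientation: [[1.0, -0.0, 0.002], [-0.0, -1.0, -0.001], [0.002, 0.001, -1.0]]
force: [0.0, -0.1, -1.4]
gripper_width: 45.9
finger_force: 30.0
shift [ 2.076 -6.096 -0.107] turn [ 0.001 -0.002 -0.   ] t 10.32 F [ 0.  -0.1 -1.4] w 45.9 [-0.47  0.1   1.98 -0.    1.05  1.1 ]
```

```bash
python3 -m inch '{"xyz":[[0.1,-0.3,-0.1],[0.3,-1,-0.1],[0.7,-2.1,-0.1],[1.1,-3.2,-0.1],[1.5,-4.3,-0.1],[1.85,-5.4,-0.1],[2.05,-6,-0.1],[2.08,-6.1,0.2],[2.08,-6.1,0.7],[2.08,-6.1,1.1]],"delta_rot":[[0,0,0],[0,0,0],[0,0,0],[0,0,0],[0,0,0],[0,0,0],[0,0,0],[0,0,0],[0,0,0],[0,0,0]],"fingers":[0.4,0.4,0.4,0.4,0.4,0.4,0.4,0.4,0.4,0.4]}' 30
python3 -c "from h import *; go(511,122,9)"
```

```text
t: 11.58
tcp_pos: [508.6, 122.0, 18.6]
orientation: [[1.0, -0.001, -0.003], [-0.001, -1.0, -0.001], [-0.003, 0.001, -1.0]]
force: [0.0, -0.2, -0.2]
gripper_width: 45.8
finger_force: 30.0
shift [0.061 0.001 0.24 ] turn [ 0.001  0.003 -0.001] t 11.57 F [ 0.  -0.2 -0.2] w 45.8 [ 0.07  0.34  1.81 -0.    1.    1.64]
```

```bash
python3 -m inch '{"xyz":[[0.03,0,0.1],[0.03,0,0.2],[0.03,0,0.24],[0.03,0,0.26],[0.03,0,0.26],[0.03,0,0.26],[0.03,0,0.26],[0.03,0,0.26]],"delta_rot":[[0,0,0],[0,0,0],[0,0,0],[0,0,0],[0,0,0],[0,0,0],[0,0,0],[0,0,0]],"fingers":[0.4,0.4,0.4,0.4,0.4,0.4,0.5,0.65]}' 30
python3 -m inch '{"xyz":[[0,0,0],[0,0,0],[0,0,-0.4],[0,0,-1.2],[0,0,-2],[0,0,-2.6],[0,0,-3],[0,0,-3]],"delta_rot":[[0,0,0],[0,0,0],[0,0,0],[0,0,0],[0,0,0],[0,0,0],[0,0,0],[0,0,0]],"fingers":[0.65,0.65,0.65,0.65,0.65,0.65,0.65,0.5]}'
python3 -c "from h import *; go(429.5,-221.5,130)"
```

```text
t: 12.58
tcp_pos: [511.8, 122.7, 10.5]
orientation: [[1.0, -0.0, 0.001], [-0.0, -1.0, 0.0], [0.001, -0.0, -1.0]]
force: [-0.8, 0.6, 0.1]
gripper_width: 53.4
finger_force: 0.0
t: 13.58
tcp_pos: [512.7, 122.7, 132.1]
orientation: [[1.0, -0.0, 0.004], [-0.0, -1.0, 0.0], [0.004, -0.0, -1.0]]
force: [0.7, -1.0, -0.8]
gripper_width: 54.3
finger_force: 0.0
shift [-2.08   8.606  0.042] turn [-0.    -0.004 -0.   ] t 13.57 F [ 0.7 -1.  -0.8] w 54.3 [ 0.07  0.18  1.74 -0.    1.22  1.64]
```

```bash
python3 -m inch '{"xyz":[[-0.5,0.2,-0.5],[-1.4,0.9,-0.5],[-2,2.1,-0.5],[-2.08,3.5,-0.5],[-2.08,4.9,-0.4],[-2.08,6.2,-0.3],[-2.08,7.4,-0.2],[-2.08,8.3,0],[-2.08,8.6,0],[-2.08,8.6,0]],"delta_rot":[[0,0,0],[0,0,0],[0,0,0],[0,0,0],[0,0,0],[0,0,0],[0,0,0],[0,0,0],[0,0,0],[0,0,0]],"fingers":[0.5,0.5,0.5,0.5,0.5,0.5,0.5,0.5,0.5,0.5]}'
python3 -c "from h import *; go(429.5,-221.5,4)"
```

```text
t: 14.82
tcp_pos: [427.7, -221.0, 129.6]
orientation: [[1.0, -0.001, -0.001], [-0.001, -1.0, 0.002], [-0.001, -0.002, -1.0]]
force: [0.1, 0.4, 0.7]
gripper_width: 47.0
finger_force: 0.0
shift [0.049 0.017 3.139] turn [-0.002  0.001 -0.001] t 14.82 F [0.1 0.4 0.7] w 47.0 [-0.66  0.09  1.84  0.    1.21  0.91]
```

```bash
python3 -m inch '{"xyz":[[0.02,0,0.8],[0.03,0,1.7],[0.03,0,2.4],[0.03,0,2.85],[0.03,0,3.05],[0.03,0,3.13],[0.03,0,3.13],[0.03,0,3.13],[0.03,0,3.13],[0.03,0,3.13]],"delta_rot":[[0,0,0],[0,0,0],[0,0,0],[0,0,0],[0,0,0],[0,0,0],[0,0,0],[0,0,0],[0,0,0],[0,0,0]],"fingers":[0.5,0.5,0.5,0.5,0.5,0.5,0.5,0.25,0.15,0.15]}' 20
python3 -m inch '{"xyz":[[0,0,0],[0,0,0],[0,0,-0.1],[0,0,-0.4],[0,0,-0.8],[0,0,-1.3],[0,0,-1.6],[0,0,-1.6]],"delta_rot":[[0,0,0],[0,0,0],[0,0,0],[0,0,0],[0,0,0],[0,0,0],[0,0,0],[0,0,0]],"fingers":[0.15,0.15,0.15,0.15,0.15,0.15,0.15,0.15]}' 20
python3 -c "from h import *; go(455,122,70)"
```

```text
t: 16.08
tcp_pos: [429.6, -221.7, 5.4]
orientation: [[1.0, -0.0, 0.001], [-0.0, -1.0, -0.001], [0.001, 0.001, -1.0]]
force: [0.2, -0.4, 1.8]
gripper_width: 21.0
finger_force: 20.0
t: 17.08
tcp_pos: [430.4, -222.1, 70.6]
orientation: [[1.0, -0.0, 0.003], [-0.0, -1.0, -0.002], [0.003, 0.002, -1.0]]
force: [0.5, -0.5, -0.6]
gripper_width: 21.1
finger_force: 20.0
shift [ 0.613 -8.602 -0.   ] turn [ 0.002 -0.003 -0.   ] t 17.07 F [ 0.5 -0.5 -0.6] w 21.1 [-0.66  0.17  1.89 -0.    1.08  0.92]
```

```bash
python3 -m inch '{"xyz":[[0,-0.3,-0.1],[0.05,-1.2,-0.1],[0.1,-2.4,-0.1],[0.2,-3.7,-0.1],[0.3,-5,-0.1],[0.4,-6.3,-0.1],[0.55,-7.5,-0.1],[0.6,-8.3,-0.1],[0.61,-8.6,0],[0.61,-8.6,0.5]],"delta_rot":[[0,0,0],[0,0,0],[0,0,0],[0,0,0],[0,0,0],[0,0,0],[0,0,0],[0,0,0],[0,0,0],[0,0,0]],"fingers":[0.15,0.15,0.15,0.15,0.15,0.15,0.15,0.15,0.15,0.15]}' 20
python3 -c "from h import *; go(455,122,9)"
```

```text
t: 18.32
tcp_pos: [454.5, 123.4, 49.3]
orientation: [[1.0, 0.002, 0.002], [0.002, -1.0, -0.0], [0.002, 0.0, -1.0]]
force: [0.3, 0.0, -0.5]
gripper_width: 21.2
finger_force: 20.0
shift [0.011 0.036 1.006] turn [ 0.    -0.002  0.002] t 18.32 F [ 0.3  0.  -0.5] w 21.2 [ 0.08  0.18  1.93 -0.    1.03  1.65]
```

```bash
python3 -m inch '{"xyz":[[0,0.03,0.3],[0,0.03,0.6],[0,0.03,0.85],[0,0.03,0.97],[0,0.03,1.01],[0,0.03,1.01],[0,0.03,1.01],[0,0.03,1.01],[0,0.03,1.01],[0,0.03,1.01]],"delta_rot":[[0,0,0],[0,0,0],[0,0,0],[0,0,0],[0,0,0],[0,0,0],[0,0,0],[0,0,0],[0,0,0],[0,0,0]],"fingers":[0.15,0.15,0.15,0.15,0.15,0.15,0.25,0.35,0.45,0.45]}' 20
python3 -m inch '{"xyz":[[0,0,-0.3],[0,0,-1],[0,0,-1.8],[0,0,-2.6],[0,0,-3.4],[0,0,-4],[0,0,-4]],"delta_rot":[[0,0,0],[0,0,0],[0,0,0],[0,0,0],[0,0,0],[0,0,0],[0,0,0]],"fingers":[0.45,0.45,0.45,0.45,0.45,0.45,0.45]}'
python3 - <<'E'
from h import *
from station import env
go(591.5,394.5,160)
a=env.get_image("scene");b=env.get_image("top");np.savez("s3.npz",**a);np.savez("t3.npz",**b)
f=cv2.resize(a["frame"][200:290,130:290],(800,450),interpolation=3)
f2=cv2.resize(a["frame"][225:265,160:200],(300,300),interpolation=2)
cv2.imwrite("pics/s3.png",np.hstack([cv2.resize(f,(500,300)),f2]))
E
```

```text
t: 19.58
tcp_pos: [453.9, 121.4, 8.8]
orientation: [[1.0, -0.0, 0.0], [-0.0, -1.0, 0.0], [0.0, -0.0, -1.0]]
force: [0.1, -0.4, -0.2]
gripper_width: 41.9
finger_force: 0.0
t: 20.45
tcp_pos: [455.9, 121.6, 171.5]
orientation: [[1.0, -0.0, 0.006], [-0.0, -1.0, 0.0], [0.006, -0.0, -1.0]]
force: [-0.1, -0.5, 0.3]
gripper_width: 42.2
finger_force: 0.0
shift [ 3.387 -6.823  0.313] turn [-0.    -0.006 -0.   ] t 20.45 F [-0.1 -0.5  0.3] w 42.2 [ 0.08  0.01  1.83 -0.    1.29  1.65]
```

View pics/s3.png

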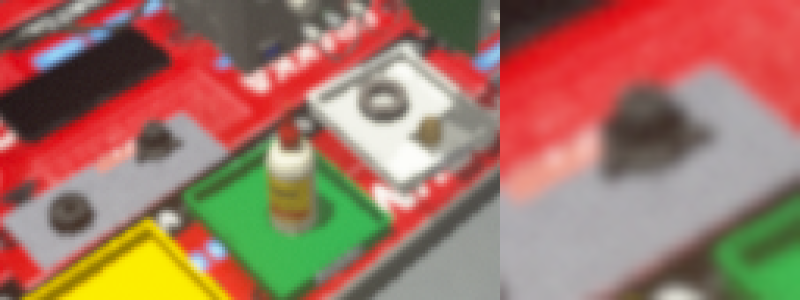

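```bash
python3 -m inch '{"xyz":[[0.2,-0.5,0],[0.6,-1.4,0],[1.2,-2.5,0],[1.8,-3.7,0],[2.4,-4.9,0],[2.9,-5.9,0.1],[3.3,-6.6,0.2],[3.38,-6.82,0.3],[3.38,-6.82,0.3]],"delta_rot":[[0,0,0],[0,0,0],[0,0,0],[0,0,0],[0,0,0],[0,0,0],[0,0,0],[0,0,0],[0,0,0]],"fingers":[0.62,0.62,0.62,0.62,0.62,0.62,0.62,0.62,0.62]}'
python3 -c "from h import *; go(591.5,394.5,4)"
```

```text
t: 21.68
tcp_pos: [587.8, 393.5, 154.2]
orientation: [[1.0, 0.0, -0.004], [0.0, -1.0, -0.002], [-0.004, 0.002, -1.0]]
force: [-0.5, -0.3, 1.0]
gripper_width: 57.7
finger_force: 0.0
shift [ 0.107 -0.032  3.756] turn [0.002 0.004 0.   ] t 21.68 F [-0.5 -0.3  1. ] w 57.7 [ 0.47  0.53  1.22 -0.    1.4   2.04]
```

```bash
python3 -m inch '{"xyz":[[0.03,0,0.8],[0.06,0,1.9],[0.06,0,2.8],[0.06,0,3.35],[0.06,0,3.65],[0.06,0,3.8],[0.06,0,3.8],[0.06,0,3.8],[0.06,0,3.8],[0.06,0,3.8]],"delta_rot":[[0,0,0],[0,0,0],[0,0,0],[0,0,0],[0,0,0],[0,0,0],[0,0,0],[0,0,0],[0,0,0],[0,0,0]],"fingers":[0.62,0.62,0.62,0.62,0.62,0.62,0.62,0.35,0.25,0.25]}' 20
python3 -m inch '{"xyz":[[0,0,0],[0,0,0],[0,0,-0.1],[0,0,-0.4],[0,0,-0.8],[0,0,-1.3],[0,0,-1.6],[0,0,-1.6]],"delta_rot":[[0,0,0],[0,0,0],[0,0,0],[0,0,0],[0,0,0],[0,0,0],[0,0,0],[0,0,0]],"fingers":[0.25,0.25,0.25,0.25,0.25,0.25,0.25,0.25]}' 20
python3 -c "from h import *; go(438,412.5,70)"
```

```text
t: 22.92
tcp_pos: [592.0, 394.5, 5.4]
orientation: [[1.0, -0.0, 0.001], [-0.0, -1.0, 0.001], [0.001, -0.001, -1.0]]
force: [-0.0, -0.2, 1.8]
gripper_width: 33.5
finger_force: 20.0
t: 23.92
tcp_pos: [592.9, 394.9, 71.2]
orientation: [[1.0, -0.0, 0.004], [-0.0, -1.0, 0.002], [0.004, -0.002, -1.0]]
force: [-0.1, 0.3, -0.9]
gripper_width: 33.6
finger_force: 20.0
shift [-3.873 -0.439  0.017] turn [-0.002 -0.004 -0.   ] t 23.93 F [-0.1  0.3 -0.9] w 33.6 [0.47 0.61 1.28 0.   1.25 2.04]
```

```bash
python3 -m inch '{"xyz":[[-0.2,0,0],[-0.8,-0.1,0],[-1.6,-0.2,0],[-2.4,-0.3,0],[-3.2,-0.4,0],[-3.75,-0.43,0],[-3.87,-0.44,0],[-3.87,-0.44,0.5],[-3.87,-0.44,1],[-3.87,-0.44,1.2]],"delta_rot":[[0,0,0],[0,0,0],[0,0,0],[0,0,0],[0,0,0],[0,0,0],[0,0,0],[0,0,0],[0,0,0],[0,0,0]],"fingers":[0.25,0.25,0.25,0.25,0.25,0.25,0.25,0.25,0.25,0.25]}' 20
python3 -c "from h import *; go(438,412.5,9)"
```

```text
t: 25.18
tcp_pos: [435.7, 410.3, 17.4]
orientation: [[1.0, -0.001, -0.004], [-0.001, -1.0, -0.003], [-0.004, 0.003, -1.0]]
force: [-0.1, -0.4, -1.3]
gripper_width: 33.5
finger_force: 20.0
shift [ 0.059 -0.056  0.209] turn [ 0.003  0.004 -0.001] t 25.18 F [-0.1 -0.4 -1.3] w 33.5 [ 0.61  0.47  1.62 -0.    1.06  2.18]
```

```bash
python3 -m inch '{"xyz":[[0,0,0.1],[0,0,0.2],[0,0,0.28],[0,0,0.32],[0,0,0.32],[0,0,0.32],[0,0,0.32],[0,0,0.32],[0,0,0.32],[0,0,0.32]],"delta_rot":[[0,0,0],[0,0,0],[0,0,0],[0,0,0],[0,0,0],[0,0,0],[0,0,0],[0,0,0],[0,0,0],[0,0,0]],"fingers":[0.25,0.25,0.25,0.25,0.25,0.25,0.4,0.5,0.58,0.58]}' 20
python3 -m inch '{"xyz":[[0,0,-0.3],[0,0,-1],[0,0,-1.8],[0,0,-2.6],[0,0,-3.4],[0,0,-3.4]],"delta_rot":[[0,0,0],[0,0,0],[0,0,0],[0,0,0],[0,0,0],[0,0,0]],"fingers":[0.58,0.58,0.58,0.58,0.7,0.7]}'
python3 - <<'E'
from h import *
from station import env
a=[env.get_image("scene") for _ in range(8)];b=[env.get_image("top") for _ in range(8)]
s=dict(a[0]);s["frame"]=np.mean([x["frame"] for x in a],0).astype(np.uint8);t=dict(b[0]);t["frame"]=np.mean([x["frame"] for x in b],0).astype(np.uint8)
np.savez("s4.npz",**s);np.savez("t4.npz",**t)
br=lambda f:np.clip((f.astype(float)/255)**.6*255,0,255).astype(np.uint8)
cv2.imwrite("pics/e4.png",np.hstack([cv2.resize(br(t["frame"][170:190,172:192]),(400,400),interpolation=0),cv2.resize(br(s["frame"][230:255,167:192]),(400,400),interpolation=0)]))
go(615,298,150)
E
```

```text
t: 26.42
tcp_pos: [436.7, 411.8, 7.8]
orientation: [[1.0, -0.0, -0.0], [-0.0, -1.0, -0.0], [-0.0, 0.0, -1.0]]
force: [0.3, -0.2, 1.0]
gripper_width: 54.4
finger_force: 0.0
t: 27.18
tcp_pos: [439.1, 413.6, 148.1]
orientation: [[1.0, -0.0, 0.007], [-0.0, -1.0, 0.005], [0.007, -0.005, -1.0]]
force: [0.7, -0.6, 1.1]
gripper_width: 65.8
finger_force: 0.0
shift [ 4.457  2.846 -0.153] turn [-0. -0. -0.] t 27.98 F [-0.1  0.7  0.4] w 66.0 [0.61 0.31 1.54 0.   1.29 2.18]
```

View pics/e4.png

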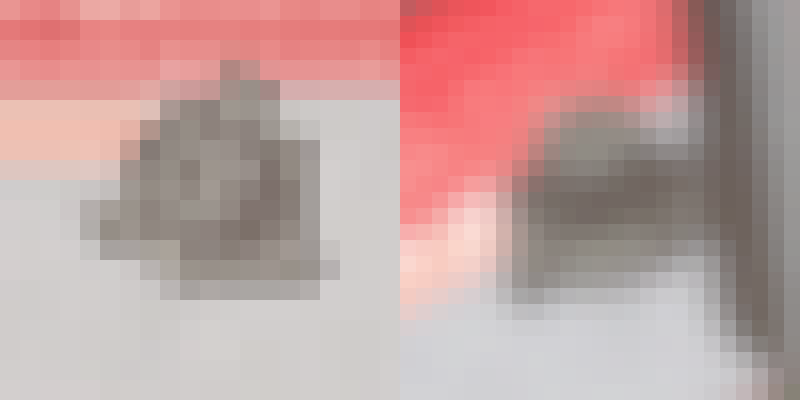

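Run:
```python
from h import *
t=load("t4.npz")
print(ray(t,182.6,179.4,5), ray(t,172+204/20-.5,170+183/20-.5,22))
X=ray(t,182.6,179.4,5)
go(X[0],X[1],150,0.63)
```

```text
[613.45395138 298.5695144    5.        ] [613.57952726 299.06834896  22.        ]
shift [ 4.418  2.832 -0.153] turn [-0.   -0.   -0.63] t 27.98 F [-0.1  0.7  0.4] w 66.0 [0.61 0.31 1.54 0.   1.29 2.18]
```

```bash
python3 -m inch '{"xyz":[[0.4,0.3,0],[1.2,0.8,0],[2.2,1.4,-0.1],[3.2,2.1,-0.15],[4,2.6,-0.15],[4.42,2.83,-0.15],[4.42,2.83,-0.15],[4.42,2.83,-0.15]],"delta_rot":[[0,0,-0.05],[0,0,-0.15],[0,0,-0.28],[0,0,-0.42],[0,0,-0.55],[0,0,-0.63],[0,0,-0.63],[0,0,-0.63]],"fingers":[0.7,0.7,0.7,0.7,0.7,0.7,0.7,0.7]}'
python3 -c "from h import *; go(613.5,298.8,5,0.63)"
```

```text
t: 28.98
tcp_pos: [612.7, 299.1, 149.6]
orientation: [[0.809, 0.588, -0.001], [0.588, -0.809, 0.0], [-0.001, -0.001, -1.0]]
force: [0.1, 0.1, -0.6]
gripper_width: 65.5
finger_force: 0.0
shift [0.015 0.02  3.616] turn [-0.001  0.001 -0.001] t 28.98 F [ 0.1  0.1 -0.6] w 65.5 [0.33 0.47 1.31 0.   1.36 1.27]
```

```bash
python3 -m inch '{"xyz":[[0,0,0.8],[0,0,1.8],[0,0,2.7],[0,0,3.2],[0,0,3.5],[0,0,3.61],[0,0,3.61],[0,0,3.61],[0,0,3.61],[0,0,3.61]],"delta_rot":[[0,0,0],[0,0,0],[0,0,0],[0,0,0],[0,0,0],[0,0,0],[0,0,0],[0,0,0],[0,0,0],[0,0,0]],"fingers":[0.7,0.7,0.7,0.7,0.7,0.7,0.7,0.4,0.15,0.15]}' 20
python3 -m inch '{"xyz":[[0,0,0],[0,0,0],[0,0,-0.1],[0,0,-0.4],[0,0,-0.8],[0,0,-1.3],[0,0,-1.6],[0,0,-1.6]],"delta_rot":[[0,0,0],[0,0,0],[0,0,0],[0,0,0],[0,0,0],[0,0,0],[0,0,0],[0,0,0]],"fingers":[0.15,0.15,0.15,0.15,0.15,0.15,0.15,0.15]}' 20
python3 - <<'E'
from h import *
from station import env
a=env.get_image("scene")
cv2.imwrite("pics/s5.png",cv2.resize(a["frame"][180:300,100:260],(800,600),interpolation=3))
go(497,412,75)
E
```

```text
t: 30.22
tcp_pos: [613.9, 298.7, 6.0]
orientation: [[0.808, 0.589, 0.001], [0.589, -0.808, 0.0], [0.001, 0.0, -1.0]]
force: [0.2, 0.0, -0.3]
gripper_width: 39.3
finger_force: 0.0
t: 31.22
tcp_pos: [614.9, 299.1, 71.8]
orientation: [[0.808, 0.589, 0.004], [0.589, -0.808, 0.001], [0.004, 0.001, -1.0]]
force: [-0.5, 0.6, -0.2]
gripper_width: 35.5
finger_force: 20.0
shift [-0.697 -4.01  -0.117] turn [-0.    -0.002  0.63 ] t 31.27 F [-0.4  0.4  0.3] w 35.7 [0.33 0.55 1.36 0.   1.22 1.27]
```

View pics/s5.png

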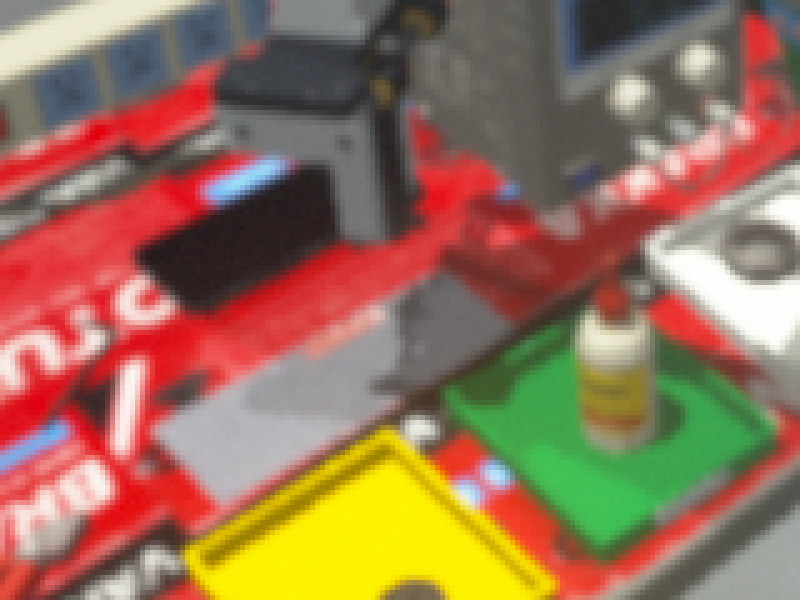

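```bash
python3 -m inch '{"xyz":[[-0.05,-0.3,-0.1],[-0.2,-1,-0.1],[-0.35,-2,-0.1],[-0.5,-3,-0.1],[-0.65,-3.8,-0.1],[-0.7,-4.01,-0.1],[-0.7,-4.01,0],[-0.7,-4.01,0.4],[-0.7,-4.01,0.8],[-0.7,-4.01,0.8]],"delta_rot":[[0,0,0.05],[0,0,0.15],[0,0,0.28],[0,0,0.42],[0,0,0.55],[0,0,0.63],[0,0,0.63],[0,0,0.63],[0,0,0.63],[0,0,0.63]],"fingers":[0.15,0.15,0.15,0.15,0.15,0.15,0.15,0.15,0.15,0.15]}' 20
python3 -c "from h import *; go(497,412,9.5)"
```

```text
t: 32.52
tcp_pos: [494.8, 409.9, 34.2]
orientation: [[1.0, -0.001, -0.005], [-0.001, -1.0, -0.003], [-0.005, 0.003, -1.0]]
force: [0.0, -0.5, 0.1]
gripper_width: 35.4
finger_force: 20.0
shift [ 0.058 -0.054  0.617] turn [ 0.003  0.005 -0.001] t 32.52 F [ 0.  -0.5  0.1] w 35.4 [0.56 0.53 1.49 0.   1.13 2.13]
```

```bash
python3 -m inch '{"xyz":[[0,0,0.2],[0,0,0.45],[0,0,0.62],[0,0,0.7],[0,0,0.71],[0,0,0.71],[0,0,0.71]],"delta_rot":[[0,0,0],[0,0,0],[0,0,0],[0,0,0],[0,0,0],[0,0,0],[0,0,0]],"fingers":[0.15,0.15,0.15,0.15,0.15,0.15,0.15]}' 20
```

```text
t: 33.4
tcp_pos: [496.6, 411.9, 9.3]
orientation: [[1.0, -0.0, 0.0], [-0.0, -1.0, 0.0], [0.0, -0.0, -1.0]]
force: [-0.3, -0.0, -0.3]
gripper_width: 35.3
finger_force: 20.0
```

Release, lift and retreat, then look.

```bash
python3 -m inch '{"xyz":[[0,0,0],[0,0,0],[0,0,0],[0,0,0],[0,0,-0.3],[0,0,-1],[0,0,-2],[0,0,-3],[0,0,-4],[0,0,-4.5]],"delta_rot":[[0,0,0],[0,0,0],[0,0,0],[0,0,0],[0,0,0],[0,0,0],[0,0,0],[0,0,0],[0,0,0],[0,0,0]],"fingers":[0.45,0.55,0.6,0.6,0.6,0.6,0.6,0.6,0.6,0.6]}'
python3 -m inch '{"xyz":[[0,0.6,-0.3],[-0.3,1.8,-0.6],[-0.6,3,-0.8],[-0.9,4.4,-0.8],[-1.2,5.8,-0.8],[-1.5,7.2,-0.8],[-1.5,8.6,-0.8],[-1.5,9.8,-0.8],[-1.5,10,-0.8],[-1.5,10,-0.8]],"delta_rot":[[0,0,0],[0,0,0],[0,0,0],[0,0,0],[0,0,0],[0,0,0],[0,0,0],[0,0,0],[0,0,0],[0,0,0]],"fingers":[0.6,0.6,0.6,0.6,0.6,0.6,0.6,0.6,0.6,0.6]}'
python3 - <<'E'
from h import *
from station import env
a=env.get_image("scene");b=env.get_image("top")
cv2.imwrite("pics/f6.png",np.vstack([cv2.resize(a["frame"][195:345,100:320],(616,420),interpolation=3)[:400],cv2.resize(b["frame"][190:245,125:295],(616,199),interpolation=3)]))
E
```

```text
t: 34.65
tcp_pos: [497.8, 412.6, 193.1]
orientation: [[1.0, -0.0, 0.005], [-0.0, -1.0, 0.003], [0.005, -0.003, -1.0]]
force: [0.6, -0.7, -0.6]
gripper_width: 56.5
finger_force: 0.0
t: 35.9
tcp_pos: [436.1, 11.9, 220.8]
orientation: [[1.0, -0.001, -0.001], [-0.001, -1.0, 0.001], [-0.001, -0.001, -1.0]]
force: [0.3, 0.5, 0.7]
gripper_width: 56.4
finger_force: 0.0
```

View pics/f6.png

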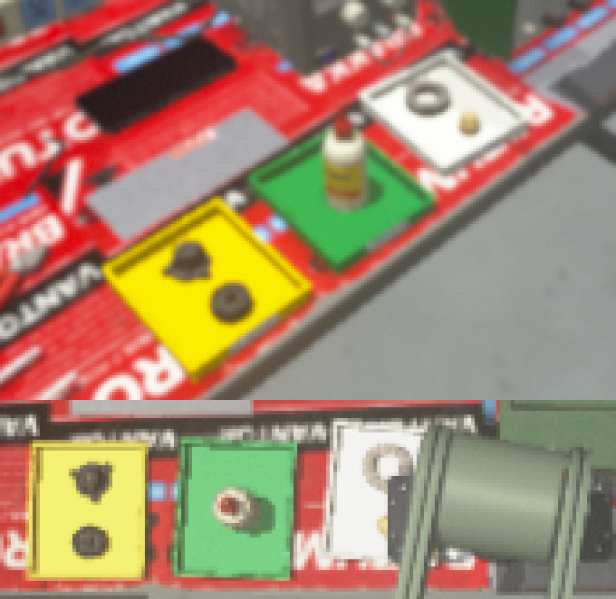

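The picture shows both rotors standing in the yellow tray (about 188,260 and 232,300). The glue bottle is upright in the green tray (345,175). The gauge (428,97) and weight (469,124) are in the white tray. The phone hasn't moved and the robot is clear of everything.

```bash
python3 -c "
from station import env
print(env.close_job())"
```

```text
the job is handed in; nothing more can be done
None
```

I handed the job in at about 36 s with all five things standing in their trays: both rotors in yellow, weight and ring gauge in white, and the glue bottle upright in green. The phone is where it lay, and the arm never went to the marker, though I didn't check the marker in the last pictures.

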